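Push the medicine cartons home and shut the keeper

ROBOT

A 6-joint arm with a two-finger parallel gripper is mounted at the origin on the work surface. World frame = base frame: x ahead of the robot, y to its left, z up, the work surface at z = 0. Lengths are in mm, angles in rad, forces in N, time in s.
With the tool pointing down it reaches from about 300 to 750 mm from the base axis. Payload 8.5 kg.
Tool frame: the origin (TCP) lies midway between the tips of the shut fingers; the grasp point (between the pads) lies 19 mm behind it; x points along the fingers, y is the direction in which the jaws open and shut, and the axes are right-handed (so a half turn about x gives the same grasp; the last joint's range is limited). The gripper opens to 88 mm and grips with 3 to 60 N. Pads are 18 mm wide; open, the fingers measure 123 mm over their backs; the gripper's body (75 mm by 187 mm) begins 45 mm behind the grasp point.
Start: joints at [0.999, 0.381, 1.297, -0, 1.464, -0.215], TCP at [192.093, 515.345, 238.748] pointing down, gripper open.
Joint ranges: [-3.11, 3.11], [-0.89, 2.33], [0.22, 2.48], [-1.42, 4.56], [0.17, 2.85], [-2.88, 2.88]. Speed limits (rad/s): [2.39, 2.39, 3.14, 3.14, 3.14, 3.14].

INTERFACE

Orientations are given as a rotation vector (axis times angle).
In Python, from station import readout, vision, arm, masks_of gives the robot as it stands. The module is installed in compiled form; this text tells all that it offers.
- The arm moves only by the tool drive_tool, never from a script. Its argument "commands" is a list of rows, each a list of 2 entries, a list of its own where there are three numbers: the shift along the tool's x, y, z in m, then the turn, a rotation vector about the tool's x, y, z in rad. In form: [[[dx, dy, dz], [ax, ay, az]], ...]. A call has 1 to 5 rows; each row is the pose to reach, as a shift and turn from the pose measured when the call began, along the tool's axes at that moment; what a row does not reach only later rows make up. A row lasts 1/8 s, in which the tool goes at most 62.5 mm and 10.7 degrees, less where a joint would pass 70% of its speed; a pose out of reach is approached as far as the arm can. A call with a gripper value outside its range is refused whole. "fingers" is the opening, from -1 (shut) to 1 (fully open), so that 0 is half open, set as the call begins (left out, the last holds). The fingers move at their own pace and stop on an object; the grip force is fixed at half the most. Time passes only in rows, so rows that repeat a pose let the fingers close. It gives the time, the measured TCP pose, the force and the opening at its end, in the units of the state.
- readout.get_state(): the state, without advancing time (a new reading comes with each control period).
- vision.snapshot(name): name is "scene" or "top" or "wrist"; returns (picture, depth): 480x640x3 uint8, red, green, blue; 480x640 float32, mm along the optical axis (not along the pixel's ray), 0 where there is no reading.
- vision.calibration(name): a dict with "vertical_fov" (degrees; the focal length in pixels is half the picture's height over the tangent of half this angle, whatever the lens; pixels are square), "cx", "cy" (the principal point, pixels), "position" and "attitude" of the camera in the world; the wrist camera has in their place "mount" (4x4, takes a point from camera to tool coordinates, whose origin is the TCP and whose axes are the tool frame's). Camera axes: x right, y up, looking along -z (the intrinsics and any distortion apply to the point x, -y, -z); pixel columns grow to the right and rows downward; lengths in mm; the calibration is good to about 2 mm. A picture is of the moment at which its call begins: read the wrist's pose just before it. calibration takes no time and is no camera call.
- arm.sign_off(): hands the job in, once; it reports no verdict.
Trained networks look in the newest picture that a camera, given by its name, has taken for a name from the list of things; names that differ only in an ending like _2 or _b are one class to them, and where a whole thing is asked for, a point or a joint stands for the part that bears it (a point fixed in the world has none). Each returns a list of dicts, best first, with "confidence" (0 to 1); they miss things now and then, are a little off and sometimes report something else, mostly with a low value. They report only what shows in the picture. A call takes as long as a camera call. They do not tell look-alikes from the thing itself.
- masks_of(camera, name): "region" (480x640 bool, what is visible of it) and "bbox" ([centre column, centre row, width, height] in pixels, round what is visible of it).
The state is a dict: "t": time; "qpos": joint angles; "qd": joint speeds; "tau": joint torques, N m; "position": TCP position; "tcp_rot": TCP orientation; "ft_force": force on the tool from outside, world axes, zero at the start; "moment": the same for the moment, N m; "opening": finger opening in mm.
Only numpy, scipy, OpenCV 4.12 (cv2) and the standard library are available. Lean on these libraries where they do the work, as an engineer would, in place of code of your own. Each camera call takes 0.05 s, during which the arm holds its last target. There are 200 camera calls.

TASK

Push the row of four white-and-green medicine cartons along its lane as one train, with the fingers against the rear of the last carton only, until the front carton sits against the end stop and the row is closed up. Then push the red keeper arm round until it stands fully square across the lane behind the row. Grasp, pinch or lift nothing, leave the jars and the bottle where they stand, and finish clear of everything.

Things in the scene. Friction and masses are not known exactly. Their poses are not given: they have to be found in the camera images.
- lane: Work lane: fixed straight tray 360 mm long, white floor (top 6 mm above the counter), low blue side walls (inner faces at y = +-28 mm, 4 mm thick, tops 20 mm above the counter), blue end stop at one end, open at the other (x = -180 mm), red keeper arm hinged beside it. Origin: centre of its underside. x runs along the lane towards the end stop, y across, z up.
- lane_stop (a point): Middle of the end stop's inner face, 28 mm above the counter; in the lane's frame x = +170 mm, y = 0. The stop is 64 mm wide, its top 50 mm above the counter. With the row home the last carton's rear face is 180 to 181 mm from it, at lane x = -10 to -11 mm.
- keeper_hinge (a point): Vertical hinge axis of the keeper, at lane x = -20 mm, y = +42 mm, 36 mm above the counter, on a fixed grey block 22 x 20 mm and 20 mm high beside the lane's wall.
- spare_lane: Spare lane, fixed: same tray, size and frame as the work lane but no keeper; parallel to it, 110 mm away centre to centre, on either side. It holds two amber jars at its stop end; not part of the job.
- keeper (a joint): Angle of the red keeper arm (bar 60 mm long, 8 mm thick, 22 to 34 mm above the counter). 0: it points along lane -x, beside the lane; grows anticlockwise seen from above, over the wall into the lane; 1.571 (hard stop): square across the lane (lane -y) behind the row. Starts between -0.35 and 0.10. Stays where left; about 0.5 N at the post turns it.
- keeper_post (a point): Centre line of the red upright post on the keeper arm, 50 mm from the hinge axis; the post is 10 mm in diameter and its top is 70 mm above the counter. This point is 50 mm above the counter.
- carton1: Medicine carton 1 of 4 in the row (the front one, nearest the end stop): white with a green band and a green stripe on top, 45 mm along the lane (its x), 52 mm across (y), 50 mm high (z), 55 to 115 g. Origin: centre of its underside, 6 mm above the counter; its x axis points to the end stop. The four stand touching one another.
- carton2: Medicine carton 2 of 4 in the row (a middle one): white with a green band and a green stripe on top, 45 mm along the lane (its x), 52 mm across (y), 50 mm high (z), 55 to 115 g. Origin: centre of its underside, 6 mm above the counter; its x axis points to the end stop. The four stand touching one another.
- carton3: Medicine carton 3 of 4 in the row (a middle one): white with a green band and a green stripe on top, 45 mm along the lane (its x), 52 mm across (y), 50 mm high (z), 55 to 115 g. Origin: centre of its underside, 6 mm above the counter; its x axis points to the end stop. The four stand touching one another.
- carton4: Medicine carton 4 of 4 in the row (the last one, farthest from the end stop: push on its rear face): white with a green band and a green stripe on top, 45 mm along the lane (its x), 52 mm across (y), 50 mm high (z), 55 to 115 g. Origin: centre of its underside, 6 mm above the counter; its x axis points to the end stop. The four stand touching one another.
- jar1: Amber jar with white cap in the spare lane, 42 mm in diameter, 65 mm high; origin: centre of its underside. Leave alone.
- jar2: Amber jar with white cap in the spare lane, 42 mm in diameter, 65 mm high; origin: centre of its underside. Leave alone.
- sanitiser: Clear bottle with a green label and blue cap standing on the counter, 64 mm in diameter, 170 mm high; origin: centre of its underside. Leave alone.
Things that resemble listed ones, but are neither listed nor needed, are in the scene too. Leave any turquoise look-alike of the carton3 alone.

How it is judged:
By the outcome, as a careful person would: the job done as asked, in the order asked, and still so for the second after the job is handed in, with the robot touching nothing.
It also fails if it takes over 56 s, if anything falls off the work surface, if the arm or the gripper's body presses on something with over 40 N, if the wrist force passes 120 N, or if a joint passes its speed limit or range.

## Working session

There is one attempt and no reset: what is moved stays moved. The work goes in short steps, Python scripts to look and compute and a tool call to move; the robot and the scene stay as the last step left them, time stands still between calls to the robot, and variables do not carry over. Pictures are saved under pics/ and viewed, about 8 in all and at most 12, crops included, and the job is handed in when it is done.

Besides the shell and the picture viewer there is one more tool, called after ">>>" as name([rows], argument=value, ...), one row to a line, values as JSON. drive_tool: Moves the arm, as the interface text tells. Its arguments: {"type":"object","properties":{"commands":{"type":"array","items":{"type":"array"}},"fingers":{"type":"number"}},"required":["commands"]}

```bash
mkdir -p pics
cat > h.py <<'E'
import numpy as np, cv2
from scipy.spatial.transform import Rotation as R
from station import readout, vision, arm, masks_of
def snap(n):
    s=readout.get_state(); p,d=vision.snapshot(n); return s,p,d
def cam(n,s=None):
    c=vision.calibration(n); f=240/np.tan(np.radians(c['vertical_fov'])/2)
    if 'mount' in c:
        T=np.eye(4);T[:3,:3]=R.from_rotvec(s['tcp_rot']).as_matrix();T[:3,3]=s['position'];M=T@np.array(c['mount'])
        return f,c,M[:3,:3],M[:3,3]
    a=np.array(c['attitude']); 
    A=a if a.shape==(3,3) else R.from_rotvec(a).as_matrix() if a.size==3 else None
    return f,c,A,np.array(c['position'])
def rays(n,uv,s=None):
    f,c,A,o=cam(n,s); uv=np.atleast_2d(np.array(uv,float))
    K=np.array([[f,0,c['cx']],[0,f,c['cy']],[0,0,1]]); D=np.array(c.get('distortion',[0,0,0,0]),float)
    q=cv2.undistortPoints(uv.reshape(-1,1,2),K,D).reshape(-1,2)
    d=np.c_[q[:,0],-q[:,1],-np.ones(len(q))]; return o,d@A.T
def atz(n,uv,z,s=None):
    o,d=rays(n,uv,s); return o+d*((z-o[2])/d[:,2])[:,None]
def atd(n,uv,dep,s=None):
    o,d=rays(n,uv,s); return o+d*np.asarray(dep)[:,None]
def save(n,p): cv2.imwrite('pics/'+n,cv2.cvtColor(p,cv2.COLOR_RGB2BGR))
E
python3 - <<'E'
from h import *
print(readout.get_state())
for n in('scene','top','wrist'):
    print(n,vision.calibration(n))
s,p,d=snap('top'); save('top1.png',p); np.save('top1.npy',d); 
for k in('carton1','keeper','lane','jar1','sanitiser','keeper_post','spare_lane'):
    print(k,[(round(m['confidence'],2),np.round(m['bbox']).tolist()) for m in masks_of('top',k)])
s,p,d=snap('scene'); save('scene1.png',p)
E
```

```text
{'t': 0.0, 'qpos': array([ 9.98669135e-01,  3.81184962e-01,  1.29824465e+00, -2.54751960e-05,
        1.46358361e+00, -2.15320924e-01]), 'qd': array([6.65435454e-04, 5.95959692e-04, 4.68841984e-05, 5.87781647e-04,
       1.83303539e-03, 7.74968907e-04]), 'tau': array([-1.63820085e-03, -4.37926090e+01, -2.24555665e+01,  7.12773716e-02,
        3.52871383e-02, -1.19657302e-04]), 'position': array([191.97238544, 515.11542293, 238.1491263 ]), 'tcp_rot': array([ 0.27894136,  1.55312731, -0.28102651]), 'ft_force': array([ 0.20066123, -0.29276204, -0.81697722]), 'moment': array([0.00669111, 0.01072126, 0.07406881]), 'opening': 88.31150025520554}
scene {'vertical_fov': 48.031933058856595, 'cx': 325.17144608001223, 'cy': 247.3778274529417, 'position': array([1164.93435052,  478.15717435,  946.55524042]), 'attitude': array([0.38456866, 0.67402565, 2.00563937])}
top {'vertical_fov': 57.5857123210537, 'cx': 325.45845847340075, 'cy': 232.1626548637108, 'position': array([412.66245096, 147.96622736, 991.76640543]), 'attitude': array([ 0.13414666, -0.14148803, -1.58290515])}
wrist {'vertical_fov': 
[... 253 characters left out ...]
  [ 1.31270703e-03, -9.47816134e-01, -3.18814763e-01,
        -8.28763247e+01],
       [ 0.00000000e+00,  0.00000000e+00,  0.00000000e+00,
         1.00000000e+00]])}
carton1 [(0.95, [429.0, 211.0, 24.0, 26.0]), (0.68, [452.0, 211.0, 23.0, 25.0]), (0.62, [409.0, 210.0, 18.0, 29.0]), (0.61, [384.0, 169.0, 30.0, 30.0]), (0.44, [347.0, 259.0, 19.0, 23.0])]
keeper [(0.73, [428.0, 230.0, 32.0, 6.0])]
lane [(0.79, [405.0, 215.0, 155.0, 47.0])]
jar1 [(0.78, [373.0, 256.0, 17.0, 20.0]), (0.66, [345.0, 259.0, 20.0, 22.0]), (0.19, [428.0, 230.0, 35.0, 10.0])]
sanitiser [(0.73, [201.0, 286.0, 47.0, 27.0])]
keeper_post [(0.46, [428.0, 231.0, 32.0, 11.0])]
spare_lane [(0.93, [406.0, 260.0, 160.0, 31.0])]
```

View pics/top1.png

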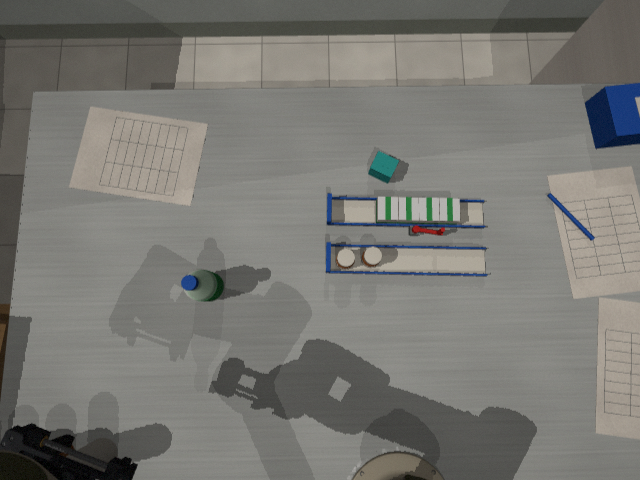

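View pics/scene1.png

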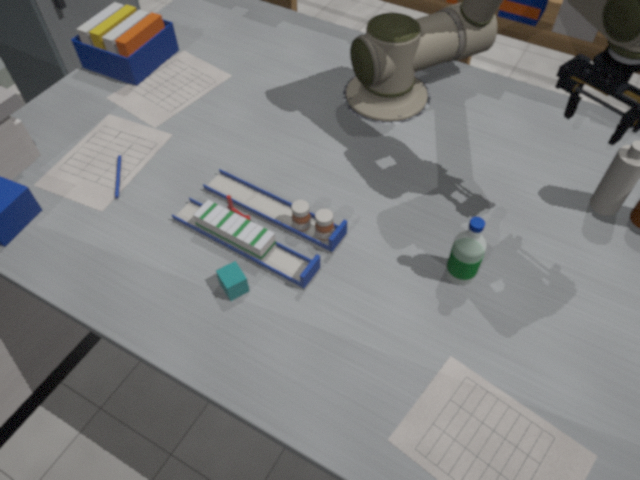

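Top view: the work lane spans columns 328–485 at row ~211, with its stop at the left (world +y). The carton row covers cols 377–460, the keeper is at (428,230), and the spare lane with jars is at row 260. The turquoise decoy sits at (384,167) and the bottle at (203,285). Carton candidates are the white/green row (four touching, chosen), the turquoise box (384,167), and the jars (347,259).

Run:
```python
from h import *
p=cv2.cvtColor(cv2.imread('pics/top1.png'),cv2.COLOR_BGR2RGB)
s=readout.get_state(); print(np.round(R.from_rotvec(s['tcp_rot']).as_matrix(),3))
for n,uv,z in[('stopL',(330,195),20),('stopR',(330,226),20),('openL',(484,202),20),('openR',(484,227),20),('rowfront',(378,209),56),('rowrear',(460,210),56),('post',(442,231),70),('hinge',(413,230),36),('bottle',(203,287),10)]:
    print(n,np.round(atz('top',uv,z)[0],1))
c=cv2.resize(p[180:290,310:500],None,fx=4,fy=4,interpolation=cv2.INTER_CUBIC); save('crop1.png',c)
```

```text
[[-0.     0.349  0.937]
 [-0.     0.937 -0.349]
 [-1.    -0.    -0.   ]]
stopL [671.  130.1  20. ]
stopR [598.6 131.4  20. ]
openL [ 648.8 -222.3   20. ]
openR [ 590.6 -217.7   20. ]
rowfront [628.   25.9  56. ]
rowrear [ 622.8 -154.3   56. ]
post [ 574.2 -107.9   70. ]
hinge [583.4 -52.9  36. ]
bottle [466.5 417.2  10. ]
```

View pics/crop1.png

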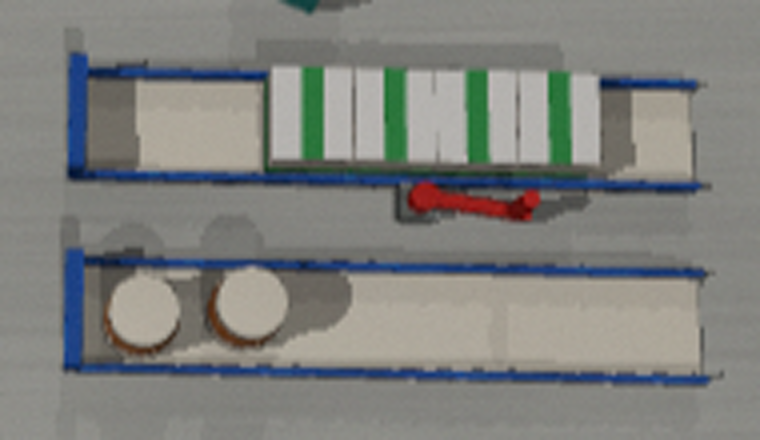

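>>> drive_tool([
  [[0, -0.035, 0.058], [0.124, 0, 0]],
  [[0, -0.07, 0.116], [0.248, 0, 0]],
  [[0, -0.106, 0.174], [0.37, 0, 0]],
  [[0, -0.14, 0.232], [0.494, 0, 0]],
  [[0, -0.176, 0.29], [0.62, 0, 0]],
], fingers=-1)

```text
t: 1.08
position: [386.9, 268.5, 238.9]
tcp_rot: [0.765, 1.432, -0.764]
ft_force: [0.6, 0.3, 0.5]
opening: 40.3
```

```bash
cat >> h.py <<'E'
def go(x,y,z,zang):
    """print tool-frame shift/turn to a down pose with tool z at zang (deg, world)"""
    s=readout.get_state(); A=R.from_rotvec(s['tcp_rot']); a=np.radians(zang)
    zt=np.array([np.cos(a),np.sin(a),0]); xt=np.array([0,0,-1.]); B=R.from_matrix(np.c_[xt,np.cross(zt,xt),zt])
    print('now',np.round(s['position'],1),'f',np.round(s['ft_force'],1),'-> shift',np.round(A.inv().apply(np.array([x,y,z])-s['position'])/1000,4).tolist(),'turn',np.round((A.inv()*B).as_rotvec(),3).tolist())
E
python3 -c "
from h import *
go(615,-20,240,-91.3)"
```

```text
now [386.9 268.5 238.9] f [0.6 0.3 0.5] -> shift [-0.001, 0.0291, 0.3666] turn [0.613, -0.0, -0.001]
```

>>> drive_tool([
  [[-0.0, 0.005, 0.06], [0.12, 0, 0]],
  [[0, 0.01, 0.12], [0.25, 0, 0]],
  [[0, 0.015, 0.18], [0.37, 0, 0]],
  [[0, 0.02, 0.24], [0.5, 0, 0]],
  [[-0.001, 0.025, 0.3], [0.613, 0, 0]],
])

```text
t: 1.7
position: [575.6, 31.3, 240.1]
tcp_rot: [1.23, 1.196, -1.229]
ft_force: [1.2, 0.9, -0.1]
opening: 0.6
```

```bash
python3 -c "
from h import *
go(615,-20,240,-91.3)"
```

```text
now [575.6  31.3 240.1] f [ 1.2  0.9 -0.1] -> shift [0.0001, 0.0408, 0.0502] turn [-0.005, -0.0, -0.001]
```

>>> drive_tool([
  [[0, 0.02, 0.025], [0, 0, 0]],
  [[0, 0.041, 0.05], [0, 0, 0]],
  [[0, 0.041, 0.05], [-0.005, 0, 0]],
])

```text
t: 2.08
position: [615.9, -21.4, 239.3]
tcp_rot: [1.227, 1.198, -1.227]
ft_force: [-0.6, 0.5, -0.7]
opening: 0.1
```

Run:
```python
from h import *
s,p,d=snap('wrist'); save('w1.png',p); np.save('w1.npy',d); import pickle; pickle.dump(s,open('w1.pkl','wb'))
print(s['position'],s['tcp_rot'])
```

```text
[615.89233388 -21.40609317 239.26124809] [ 1.22725516  1.19781941 -1.22692269]
```

View pics/w1.png

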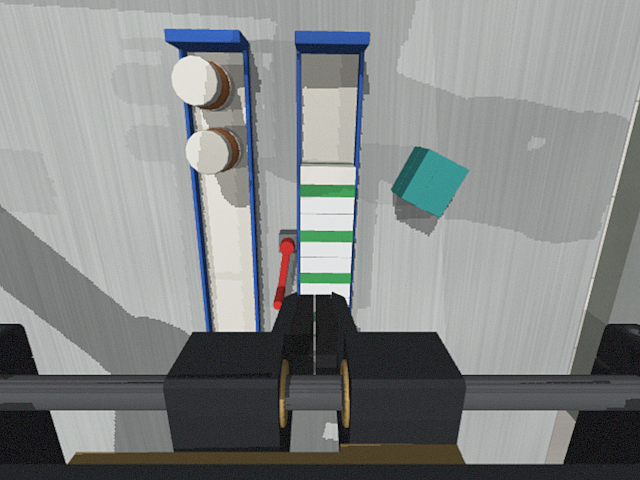

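Wrist view: stop of the work lane at (332,40), row starting at row 165 and going down under the fingers, keeper hinge (287,246) with post (278,303), jars left, turquoise box right (430,180). Now measure by depth and colour.

```bash
cat >> h.py <<'E'
def cloud(n,s,p,d):
    v,u=np.nonzero(d>0); P=atd(n,np.c_[u,v],d[v,u],s); hsv=cv2.cvtColor(p,cv2.COLOR_RGB2HSV)[v,u].astype(int)
    return P,hsv,np.c_[u,v]
def measure(n,s,p,d):
    P,h,uv=cloud(n,s,p,d); out={}
    reg=(P[:,0]>555)&(P[:,0]<675)&(P[:,1]<180)&(P[:,1]>-250)
    blue=reg&(abs(h[:,0]-112)<14)&(h[:,1]>120)
    w=blue&(abs(P[:,2]-20)<4)
    for nm,k in(('wall-far',w&(P[:,0]>622)),('wall-near',w&(P[:,0]<622))):
        if k.sum()>30:
            c=np.polyfit(P[k,1],P[k,0],1); r=P[k,0]-np.polyval(c,P[k,1]); print(nm,k.sum(),'x=%.1f%+.4f*y'%(c[1],c[0]),'sd %.1f'%r.std(),'z %.1f'%np.median(P[k,2]),'y',np.percentile(P[k,1],[1,99]).round(1))
    k=blue&(P[:,2]>44)
    if k.sum(): print('stop top',k.sum(),'y',np.percentile(P[k,1],[1,99]).round(1),'x',np.percentile(P[k,0],[1,99]).round(1),'z',np.median(P[k,2]).round(1))
    k=reg&(abs(P[:,2]-56)<5)&(P[:,0]>590)&(P[:,0]<655)&~blue&((h[:,2]>140)|(abs(h[:,0]-65)<20)&(h[:,1]>100))
    if k.sum(): print('carton top',k.sum(),'y',np.percentile(P[k,1],[1,99]).round(1),'x',np.percentile(P[k,0],[2,98]).round(1),'z',np.median(P[k,2]).round(1))
    red=reg&((h[:,0]<8)|(h[:,0]>172))&(h[:,1]>150)
    for nm,lo,hi in(('post',64,76),('bar',29,40)):
        k=red&(P[:,2]>lo)&(P[:,2]<hi)
        if k.sum()>3:
            q=P[k]; print(nm,k.sum(),'med',np.median(q,0).round(1),'min',q.min(0).round(1),'max',q.max(0).round(1))
            if nm=='bar': 
                m=q[:,:2].mean(0);_,_,V=np.linalg.svd(q[:,:2]-m,full_matrices=False);print(' bar dir',V[0].round(3))
E
python3 - <<'E'
from h import *; import pickle
rd=lambda f:cv2.cvtColor(cv2.imread(f),cv2.COLOR_BGR2RGB)
print('W');measure('wrist',pickle.load(open('w1.pkl','rb')),rd('pics/w1.png'),np.load('w1.npy'))
print('T');measure('top',None,rd('pics/top1.png'),np.load('top1.npy'))
E
```

```text
W
wall-far 752 x=659.2-0.0043*y sd 7.6 z 19.9 y [-138.2  127.6]
wall-near 995 x=596.7-0.0476*y sd 15.8 z 19.9 y [-117.6  133.8]
stop top 1252 y [-20.7 137.9] x [555.8 665.6] z 50.1
carton top 6663 y [-105.2   24.8] x [603.1 652.7] z 56.0
post 69 med [ 577.  -108.1   69.5] min [ 572.9 -113.2   64.1] max [ 581.  -105.4   71.7]
bar 399 med [582.2 -73.4  34.5] min [ 572.4 -108.9   29. ] max [592.7 -53.2  39.4]
 bar dir [-0.186 -0.982]
T
wall-far 129 x=660.1+0.0379*y sd 1.3 z 20.3 y [-218.9  125. ]
wall-near 303 x=600.3+0.0337*y sd 3.2 z 20.0 y [-213.5  129. ]
stop top 134 y [128.5 138.9] x [555.5 665.6] z 50.4
carton top 1797 y [-151.2   25.5] x [602.2 652.6] z 56.4
post 19 med [ 576.6 -107.8   68.8] min [ 572.5 -112.8   65.2] max [ 581.6 -104.1   73.2]
bar 108 med [583.  -73.7  34.7] min [ 572.9 -117.6   29.3] max [592.9 -51.7  39.7]
 bar dir [0.178 0.984]
```

```bash
cat >> h.py <<'E'
U=np.array([.036,.99935]);V=np.array([-.99935,.036]);O=np.array([628.5,-41.4])
def L(x,y): return O+U*x+V*y
def gol(x,y,z,off=0):
    p=L(x,y); s=readout.get_state(); q=s['position'][:2]-O; print('lane now',(q@U).round(1),(q@V).round(1)); go(p[0],p[1],z,-92.06+off)
E
python3 -c "
from h import *
gol(-145,0,240)
print(L(-145,0))"
```

```text
lane now 20.7 14.0
now [615.2 -20.2 239.5] f [-0.4  1.1  1. ] -> shift [-0.0006, 0.0119, 0.1659] turn [0.013, -0.001, 0.0]
[ 623.28    -186.30575]
```

>>> drive_tool([
  [[0, 0.004, 0.05], [0.013, 0, 0]],
  [[0, 0.008, 0.1], [0.013, 0, 0]],
  [[0, 0.012, 0.15], [0.013, 0, 0]],
  [[0, 0.012, 0.166], [0.013, 0, 0]],
  [[0.05, 0.012, 0.166], [0.013, 0, 0]],
])

```text
t: 2.75
position: [624.6, -186.9, 192.3]
tcp_rot: [1.237, 1.185, -1.232]
ft_force: [-0.1, 0.6, -0.9]
opening: 0.4
```

Run:
```python
from h import *
gol(-145,0,20)
s,p,d=snap('scene'); measure('scene',s,p,d)
```

```text
lane now -145.5 -1.3
now [ 624.6 -186.9  192.3] f [-0.1  0.6 -0.9] -> shift [0.1723, -0.0026, -0.001] turn [-0.0, 0.003, -0.007]
wall-far 32 x=667.3-0.1330*y sd 9.2 z 20.5 y [  8.4 139. ]
wall-near 50 x=599.3-0.1358*y sd 25.1 z 19.6 y [ 45.1 142.5]
stop top 145 y [129.9 140.8] x [557. 667.] z 50.0
carton top 1519 y [-150.9   28. ] x [601.7 653.1] z 56.8
```

>>> drive_tool([
  [[0.05, -0.001, 0], [0, 0, 0]],
  [[0.1, -0.002, -0.001], [0, 0, 0]],
  [[0.14, -0.002, -0.001], [0, 0, 0]],
  [[0.16, -0.002, -0.001], [0, 0.003, -0.006]],
  [[0.17, -0.002, -0.001], [0, 0.003, -0.006]],
])

```text
t: 3.42
position: [618.7, -182.1, 13.1]
tcp_rot: [1.234, 1.208, -1.241]
ft_force: [0.7, 0.6, 0.5]
opening: 0.4
```

Run:
```python
from h import *
gol(-114-9,0,22)
s,p,d=snap('wrist'); save('w2.png',p); measure('wrist',s,p,d)
```

```text
lane now -141.0 4.7
now [ 618.7 -182.1   13.1] f [0.7 0.6 0.5] -> shift [-0.0089, 0.0046, -0.018] turn [0.001, -0.007, 0.013]
wall-far 269 x=636.8-0.0858*y sd 3.2 z 19.6 y [-190.  -174.6]
wall-near 292 x=614.3+0.1122*y sd 2.8 z 19.7 y [-187.9 -172.6]
stop top 81 y [-188.5 -150. ] x [600.7 632.9] z 92.5
carton top 53638 y [-153.1  -69.5] x [600.5 650.2] z 56.1
post 1424 med [ 578.4 -109.9   69.8] min [ 571.9 -191.5   64. ] max [ 627.2 -105.4   72. ]
bar 5248 med [582.7 -81.3  34.1] min [ 571.4 -120.1   29. ] max [594.1 -59.9  40. ]
 bar dir [-0.18  -0.984]
```

View pics/w2.png

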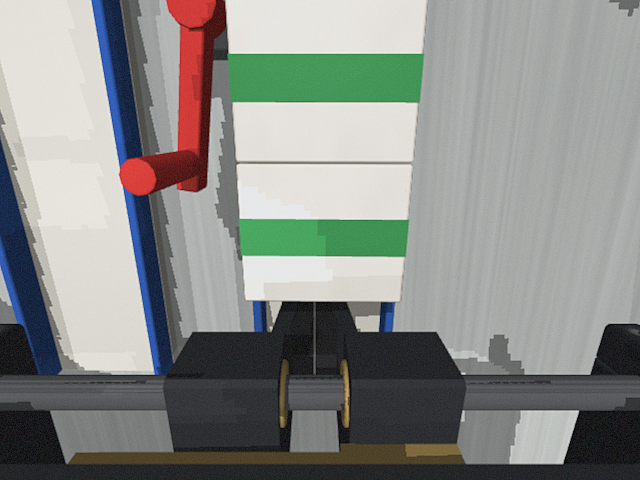

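Wrist view: fingers (cols 275–355) stand inside the lane behind the last carton's rear edge (row 300, cols 247–402), and the keeper post at (138,176) is well clear.

>>> drive_tool([
  [[-0.009, 0.0045, 0], [0, -0.007, 0.013]],
  [[-0.009, 0.0045, 0], [0, -0.007, 0.013]],
])

```text
t: 3.72
position: [624.2, -182.7, 23.6]
tcp_rot: [1.235, 1.189, -1.233]
ft_force: [0.4, -0.8, 0.2]
opening: 0.7
```

Run:
```python
from h import *
gol(-114-9,0,22)
```

```text
lane now -141.4 -0.8
now [ 624.2 -182.7   23.6] f [ 0.4 -0.8  0.2] -> shift [0.0016, -0.0008, -0.0184] turn [0.001, 0.001, -0.003]
```

>>> drive_tool([
  [[0.001, -0.001, -0.006], [0, 0, 0]],
  [[0.001, -0.001, -0.012], [0, 0, 0]],
  [[0.001, -0.001, -0.017], [0, 0, 0]],
  [[0.001, -0.001, -0.022], [0, 0, 0]],
  [[0.001, -0.001, -0.027], [0, 0, 0]],
])

```text
t: 4.35
position: [624.3, -155.7, 22.6]
tcp_rot: [1.235, 1.189, -1.233]
ft_force: [0.3, -2.6, 1.0]
opening: 0.6
```

Run:
```python
from h import *
gol(-20,0,22)
```

```text
lane now -114.4 0.1
now [ 624.3 -155.7   22.6] f [ 0.3 -2.6  1. ] -> shift [0.0005, 0.0002, -0.0944] turn [0.001, 0.002, -0.004]
```

>>> drive_tool([
  [[0, 0, -0.006], [0, 0, 0]],
  [[0, 0, -0.012], [0, 0, 0]],
  [[0, 0, -0.018], [0, 0, 0]],
  [[0, 0, -0.024], [0, 0, 0]],
  [[0, 0, -0.03], [0, 0, 0]],
])

```text
t: 4.97
position: [625.4, -125.3, 22.6]
tcp_rot: [1.235, 1.189, -1.233]
ft_force: [-0.8, -2.0, 0.4]
opening: 0.6
```

>>> drive_tool([
  [[0, 0, -0.006], [0, 0, 0]],
  [[0, 0, -0.012], [0, 0, 0]],
  [[0, 0, -0.018], [0, 0, 0]],
  [[0, 0, -0.024], [0, 0, 0]],
  [[0, 0, -0.03], [0, 0, 0]],
])

```text
t: 5.6
position: [626.4, -95.0, 22.6]
tcp_rot: [1.235, 1.188, -1.233]
ft_force: [-0.7, -3.2, 1.3]
opening: 0.1
```

Run:
```python
from h import *
gol(-20,0,22)
s,p,d=snap('top');save('t2.png',p[170:300,300:500].repeat(4,0).repeat(4,1)); measure('top',s,p,d)
```

```text
lane now -53.7 0.1
now [626.4 -95.   22.6] f [-0.7 -3.2  1.3] -> shift [0.0006, 0.0002, -0.0337] turn [0.001, 0.002, -0.004]
wall-near 169 x=600.8+0.0325*y sd 1.5 z 20.5 y [-55.1 129.8]
stop top 133 y [128.4 138.9] x [555.8 665.7] z 50.7
carton top 1516 y [-60.4  95.8] x [605.5 653.6] z 56.5
bar 4 med [587.  -53.3  34.7] min [583.7 -53.5  34.2] max [590.5 -53.1  35.7]
 bar dir [-0.998  0.061]
```

View pics/t2.png

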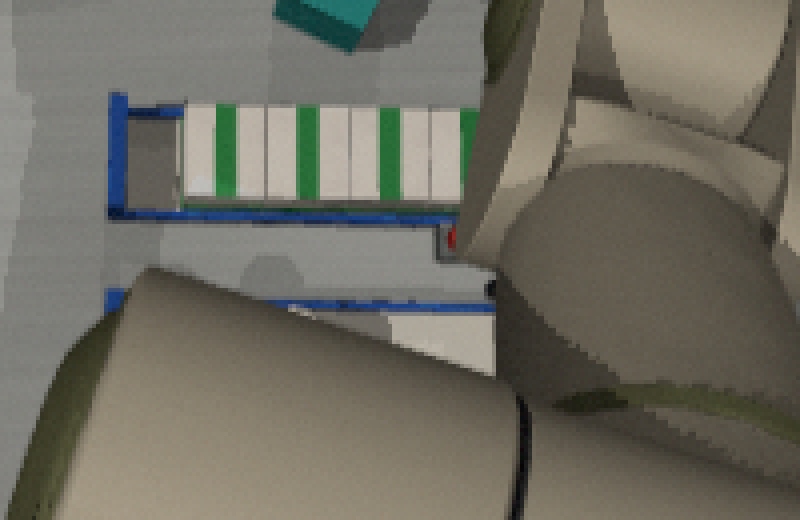

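Top crop: row straight and closed, front edge at crop col 183, gap to the stop (col 127) about 32 mm. Continue, then slow down for contact.

>>> drive_tool([
  [[0, 0, -0.006], [0, 0, 0]],
  [[0, 0, -0.012], [0, 0, 0]],
  [[0, 0, -0.018], [0, 0, 0]],
  [[0, 0, -0.023], [0, 0, 0]],
  [[0, 0, -0.027], [0, 0, 0]],
])

```text
t: 6.28
position: [627.4, -67.0, 22.6]
tcp_rot: [1.235, 1.189, -1.232]
ft_force: [-0.3, -4.0, 0.7]
opening: 0.5
```

>>> drive_tool([
  [[0, 0, -0.001], [0, 0, 0]],
  [[0, 0, -0.002], [0, 0, 0]],
  [[0, 0, -0.003], [0, 0, 0]],
  [[0, 0, -0.004], [0, 0, 0]],
])

```text
t: 6.78
position: [627.5, -63.1, 22.6]
tcp_rot: [1.235, 1.189, -1.232]
ft_force: [-0.2, -4.1, 1.8]
opening: 0.4
```

>>> drive_tool([
  [[0, 0, -0.0005], [0, 0, 0]],
  [[0, 0, -0.001], [0, 0, 0]],
  [[0, 0, -0.0015], [0, 0, 0]],
])

```text
t: 7.15
position: [627.5, -63.0, 22.7]
tcp_rot: [1.233, 1.187, -1.234]
ft_force: [-0.4, -11.6, 2.2]
opening: 0.6
```

>>> drive_tool([
  [[0, 0, -0.0005], [0, 0, 0]],
  [[0, 0, -0.001], [0, 0, 0]],
  [[0, 0, -0.0015], [0, 0, 0]],
])

```text
t: 7.52
position: [627.5, -63.1, 22.7]
tcp_rot: [1.232, 1.185, -1.235]
ft_force: [-2.0, -12.6, 2.1]
opening: 0.6
```

Stalled against the stop at ~12 N. Back off 40 mm and look.

>>> drive_tool([
  [[0, 0, 0.004], [0, 0, 0]],
  [[0, 0, 0.012], [0, 0, 0]],
  [[0, 0, 0.025], [0, 0, 0]],
  [[-0.02, 0, 0.045], [0, 0, 0]],
  [[-0.07, 0, 0.05], [0, 0, 0]],
])

```text
t: 8.15
position: [624.4, -113.9, 91.7]
tcp_rot: [1.232, 1.189, -1.239]
ft_force: [-0.2, 0.2, 0.3]
opening: 1.0
```

>>> drive_tool([
  [[-0.05, 0, 0], [0, 0, 0]],
  [[-0.1, 0, 0], [0, 0, 0]],
  [[-0.14, 0, 0], [0, 0, 0]],
  [[-0.14, 0, 0], [0, 0, 0]],
])

```text
t: 8.65
position: [625.3, -114.0, 235.0]
tcp_rot: [1.233, 1.183, -1.235]
ft_force: [-0.5, -0.4, -1.0]
opening: 0.4
```

Run:
```python
from h import *
s,p,d=snap('wrist');save('w3.png',p); measure('wrist',s,p,d)
s,p,d=snap('top');measure('top',s,p,d)
gol(-65,85,240)
```

```text
wall-far 1063 x=659.9+0.0378*y sd 1.0 z 19.9 y [-212.7   70.2]
wall-near 722 x=597.6+0.0181*y sd 4.9 z 19.9 y [-213.9   73. ]
stop top 120 y [-124.  -57.] x [595.5 661.8] z 318.1
carton top 9017 y [-50.9  61.8] x [604.4 653.5] z 56.2
post 85 med [ 577.7 -108.9   69.8] min [ 573.1 -113.4   64.3] max [ 581.9 -105.3   72.1]
bar 524 med [582.7 -74.6  34.8] min [ 573.8 -118.8   30.8] max [593.7 -53.5  40. ]
 bar dir [-0.185 -0.983]
wall-far 70 x=658.7+0.0214*y sd 1.2 z 20.0 y [-144.4  -62.2]
wall-near 270 x=600.0+0.0281*y sd 6.2 z 20.0 y [-160.7  129. ]
stop top 122 y [-64.8 138.4] x [564.3 665.5] z 50.3
carton top 1705 y [-49.5 126.6] x [605.7 653.7] z 56.5
post 19 med [ 576.3 -107.8   68.8] min [ 572.5 -113.3   65.6] max [ 581.  -104.2   72. ]
bar 107 med [582.9 -75.3  35.1] min [ 573.  -117.7   30.7] max [592.5 -51.4  39.8]
 bar dir [0.181 0.983]
lane now -72.3 1.7
now [ 624.2 -113.6  231. ] f [-0.2  0.1  0.3] -> shift [-0.0089, -0.0834, -0.0072] turn [-0.0, 0.004, 0.002]
```

View pics/w3.png

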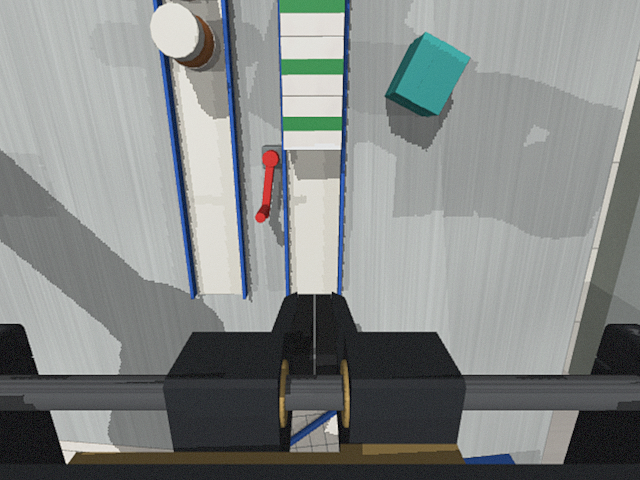

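Wrist view: row home, its rear edge at row 149 (y ≈ -51, expected -51.5); keeper hinge (271,158), post (262,216) undisturbed. Next the keeper: first push from the spare-lane side, then from behind.

>>> drive_tool([
  [[0, -0.04, -0.003], [0, 0, 0]],
  [[0, -0.083, -0.006], [0, 0, 0]],
  [[0.05, -0.083, -0.006], [0, 0.004, 0]],
  [[0.11, -0.083, -0.006], [0, 0.004, 0]],
  [[0.14, -0.083, -0.006], [0, 0.004, 0]],
])

```text
t: 9.38
position: [539.0, -104.5, 87.0]
tcp_rot: [1.234, 1.2, -1.241]
ft_force: [1.1, 0.7, 0.3]
opening: 0.3
```

Run:
```python
from h import *
gol(-67,85,44)
```

```text
lane now -66.3 87.1
now [ 539.  -104.5   87. ] f [1.1 0.7 0.3] -> shift [0.043, 0.0025, 0.0008] turn [-0.001, -0.002, 0.008]
```

>>> drive_tool([
  [[0.02, 0.001, 0], [0, -0.002, 0.008]],
  [[0.038, 0.001, 0], [0, -0.002, 0.008]],
  [[0.043, 0.001, 0], [0, -0.002, 0.008]],
])

```text
t: 9.75
position: [538.4, -104.1, 41.8]
tcp_rot: [1.236, 1.196, -1.239]
ft_force: [0.1, -0.4, -0.6]
opening: 0.4
```

Run:
```python
from h import *
gol(-60,26,44)
s,p,d=snap('wrist'); measure('wrist',s,p,d)
```

```text
lane now -65.9 87.8
now [ 538.4 -104.1   41.8] f [ 0.1 -0.4 -0.6] -> shift [-0.0024, 0.0618, -0.006] turn [-0.001, -0.002, 0.004]
wall-far 2131 x=659.1+0.0383*y sd 1.0 z 19.2 y [-220.3  -62.6]
wall-near 2933 x=599.5+0.0387*y sd 1.1 z 19.6 y [-129.1   25.3]
stop top 95 y [-119.6  -72.6] x [584.2 624.3] z 111.2
carton top 29144 y [-51.7  13.9] x [603.2 652.2] z 56.0
bar 2572 med [581.2 -75.2  34.3] min [ 571.4 -119.    29. ] max [593.  -53.3  40. ]
 bar dir [-0.193 -0.981]
```

>>> drive_tool([
  [[-0.002, 0.008, 0], [0, 0, 0]],
  [[-0.002, 0.016, 0], [0, 0, 0]],
  [[-0.002, 0.022, 0], [0, 0, 0]],
  [[-0.002, 0.027, 0], [0, 0, 0]],
  [[-0.002, 0.032, 0], [0, 0, 0]],
])

```text
t: 10.42
position: [571.0, -105.3, 44.1]
tcp_rot: [1.236, 1.196, -1.238]
ft_force: [-0.2, 0.3, 0.3]
opening: 0.3
```

>>> drive_tool([
  [[0, 0.006, -0.001], [0, 0, 0]],
  [[0, 0.012, -0.002], [0, 0, 0]],
  [[0, 0.018, -0.004], [0, 0, 0]],
  [[0, 0.024, -0.006], [0, 0, 0]],
  [[0, 0.028, -0.006], [0, 0, 0]],
])

```text
t: 11.05
position: [599.3, -100.0, 43.9]
tcp_rot: [1.235, 1.197, -1.238]
ft_force: [-2.7, 2.5, 0.3]
opening: 0.5
```

Run:
```python
from h import *
gol(-60,26,44)
s,p,d=snap('wrist'); measure('wrist',s,p,d);save('w4.png',p)
```

```text
lane now -59.6 27.1
now [ 599.3 -100.    43.9] f [-2.7  2.5  0.3] -> shift [-0.0001, 0.0011, 0.0004] turn [-0.0, -0.002, 0.004]
wall-far 923 x=659.5+0.0393*y sd 1.0 z 19.5 y [-127.8  -63.6]
wall-near 2394 x=600.2+0.0393*y sd 1.1 z 19.8 y [-211.    32.3]
stop top 105 y [-109.   -66.1] x [557.4 625.3] z 125.2
carton top 31192 y [-51.4  20.9] x [603.7 653.2] z 56.1
post 224 med [620.4 -93.2  68.6] min [615.7 -95.6  64. ] max [624.3 -90.6  74.1]
bar 2448 med [597.  -71.7  34.3] min [ 578.4 -102.8   29. ] max [629.2 -53.1  39.9]
 bar dir [ 0.699 -0.715]
```

View pics/w4.png

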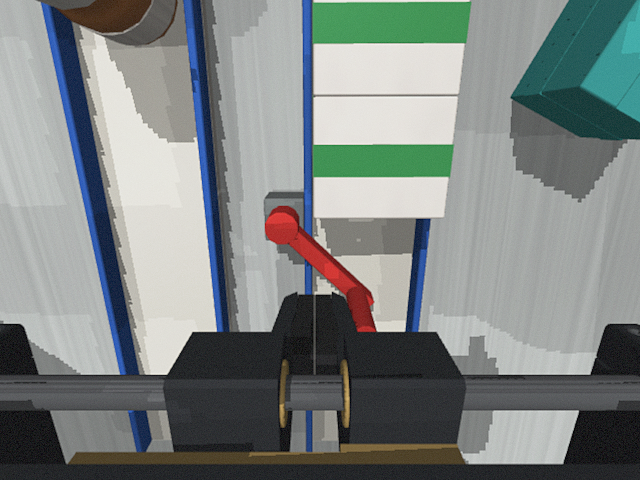

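Wrist view: bar now at ~46°, post (362,305) right of the fingers, hinge (284,225), carton row untouched (rear edge row 217). Go round behind the post.

>>> drive_tool([
  [[0, -0.012, 0], [0, 0, 0]],
  [[0, -0.012, 0.02], [0, 0, 0]],
  [[0, -0.012, 0.035], [0, 0, 0]],
  [[0, 0.01, 0.035], [0, 0, 0]],
  [[0, 0.028, 0.035], [0, 0, 0]],
])

```text
t: 11.72
position: [627.1, -138.0, 43.9]
tcp_rot: [1.237, 1.194, -1.239]
ft_force: [-1.0, 0.7, 0.0]
opening: 0.6
```

>>> drive_tool([
  [[0, 0, -0.006], [0, 0, 0]],
  [[0, 0, -0.012], [0, 0, 0]],
  [[0, 0, -0.018], [0, 0, 0]],
  [[0, 0, -0.024], [0, 0, 0]],
  [[0, 0, -0.03], [0, 0, 0]],
])

```text
t: 12.35
position: [628.4, -107.8, 44.2]
tcp_rot: [1.237, 1.193, -1.238]
ft_force: [-0.2, -1.1, -0.5]
opening: 0.3
```

Run:
```python
from h import *
gol(-36,-1,44)
s,p,d=snap('wrist'); measure('wrist',s,p,d)
```

```text
lane now -66.4 -2.2
now [ 628.4 -107.8   44.2] f [-0.2 -1.1 -0.5] -> shift [0.0002, -0.0013, -0.0304] turn [-0.002, -0.001, 0.002]
wall-far 1350 x=661.2+0.0518*y sd 1.0 z 19.8 y [-134.5   19.8]
wall-near 844 x=600.5+0.0366*y sd 1.2 z 19.7 y [-132.9  -59.5]
stop top 86 y [-117.1    4.8] x [604.1 655.4] z 106.3
carton top 28847 y [-51.6  14.3] x [603.7 653.2] z 56.1
post 574 med [624.2 -91.7  69.6] min [618.9 -99.5  64. ] max [628.6 -88.   71.3]
bar 2695 med [599.  -70.9  34.3] min [ 578.4 -101.3   29. ] max [633.6 -53.2  39.9]
 bar dir [ 0.773 -0.634]
```

>>> drive_tool([
  [[0, -0.001, -0.006], [0, 0, 0]],
  [[0, -0.001, -0.012], [0, 0, 0]],
  [[0, -0.001, -0.017], [0, 0, 0]],
  [[0, -0.001, -0.022], [0, 0, 0]],
  [[0, -0.001, -0.026], [0, 0, 0]],
])

```text
t: 13.02
position: [629.3, -80.9, 44.5]
tcp_rot: [1.238, 1.192, -1.236]
ft_force: [6.1, -2.5, -1.0]
opening: 0.5
```

>>> drive_tool([
  [[0, 0, -0.001], [0, 0, 0]],
  [[0, 0, -0.002], [0, 0, 0]],
  [[0, 0, -0.003], [0, 0, 0]],
  [[0, 0, -0.004], [0, 0, 0]],
])

```text
t: 13.52
position: [629.1, -77.0, 44.5]
tcp_rot: [1.237, 1.192, -1.237]
ft_force: [1.8, -3.6, 0.9]
opening: 0.6
```

Run:
```python
from h import *
gol(-36,-1,44)
s,p,d=snap('wrist'); measure('wrist',s,p,d)
```

```text
lane now -35.6 -1.9
now [629.1 -77.   44.5] f [ 1.8 -3.6  0.9] -> shift [0.0005, -0.0009, 0.0004] turn [-0.002, -0.001, 0.001]
wall-far 857 x=661.0+0.0510*y sd 0.9 z 19.8 y [-104.2   53.8]
wall-near 401 x=584.2-0.1500*y sd 2.5 z 19.8 y [-102.3  -71.8]
stop top 119 y [-86.   39.8] x [576.4 656.7] z 124.7
carton top 37596 y [-50.8  45. ] x [604.3 653.5] z 56.1
post 561 med [635.8 -61.4  69.6] min [631.2 -68.3  64. ] max [640.5 -57.7  71.3]
bar 1506 med [591.7 -62.1  34.8] min [578.2 -68.7  29. ] max [645.1 -52.9  39.7]
 bar dir [ 0.995 -0.099]
```

>>> drive_tool([
  [[0, 0, -0.0005], [0, 0, 0]],
  [[0, 0, -0.001], [0, 0, 0]],
  [[0, 0, -0.0015], [0, 0, 0]],
  [[0, 0, -0.002], [0, 0, 0]],
])

```text
t: 14.08
position: [629.2, -76.4, 44.6]
tcp_rot: [1.236, 1.19, -1.238]
ft_force: [0.7, -9.2, -0.4]
opening: 0.4
```

>>> drive_tool([
  [[0, 0, -0.0005], [0, 0, 0]],
  [[0, 0, -0.001], [0, 0, 0]],
  [[0, 0, -0.0015], [0, 0, 0]],
  [[0, 0, -0.002], [0, 0, 0]],
])

```text
t: 14.58
position: [629.2, -76.2, 44.6]
tcp_rot: [1.234, 1.188, -1.24]
ft_force: [0.1, -10.7, -1.0]
opening: 0.1
```

Hard stop felt (~11 N, no further travel). Back off, rise and check.

>>> drive_tool([
  [[0, 0, 0.004], [0, 0, 0]],
  [[0, 0, 0.012], [0, 0, 0]],
  [[0, 0, 0.025], [0, 0, 0]],
  [[-0.02, 0, 0.04], [0, 0, 0]],
  [[-0.07, 0, 0.05], [0, 0, 0]],
])

```text
t: 15.2
position: [626.1, -126.7, 113.4]
tcp_rot: [1.234, 1.193, -1.244]
ft_force: [0.5, 0.2, 0.5]
opening: 0.2
```

>>> drive_tool([
  [[-0.05, 0, -0.02], [0, 0, 0]],
  [[-0.1, 0, -0.04], [0, 0, 0]],
  [[-0.14, 0, -0.06], [0, 0, 0]],
  [[-0.14, 0, -0.08], [0, 0, 0]],
  [[-0.14, 0, -0.08], [0, 0, 0]],
])

```text
t: 15.82
position: [629.7, -45.6, 252.2]
tcp_rot: [1.232, 1.195, -1.243]
ft_force: [0.3, -0.7, -0.5]
opening: 0.4
```

Run:
```python
from h import *
s,p,d=snap('wrist');measure('wrist',s,p,d); save('w5.png',p)
s,p,d=snap('top');measure('top',s,p,d)
print(readout.get_state()['ft_force'],readout.get_state()['position'])
```

```text
wall-far 893 x=659.8+0.0376*y sd 1.0 z 19.9 y [-152.4  125.2]
wall-near 547 x=585.8-0.1151*y sd 15.1 z 19.9 y [-151.   135.8]
stop top 995 y [-42.3 138. ] x [555.5 666. ] z 50.2
carton top 11045 y [-50.3 125.4] x [605.2 653.8] z 56.2
post 72 med [635.6 -61.6  69.9] min [631.6 -66.3  64.7] max [639.6 -57.8  71.8]
bar 420 med [599.8 -60.7  34.5] min [578.7 -67.2  29.1] max [644.8 -53.1  39.6]
 bar dir [ 0.999 -0.036]
wall-near 180 x=600.8+0.0363*y sd 1.6 z 20.1 y [-48.5 131.8]
stop top 143 y [-58.1 138.8] x [555.2 665.5] z 51.1
carton top 1608 y [-38.4 126.6] x [605.6 654.1] z 56.5
bar 45 med [590.1 -58.1  35.4] min [578.5 -63.3  31.8] max [602.3 -51.5  39.5]
 bar dir [-0.975  0.221]
[-0.49060607 -0.25841261 -0.5739425 ] [629.66016535 -46.88183198 251.61553562]
```

View pics/w5.png

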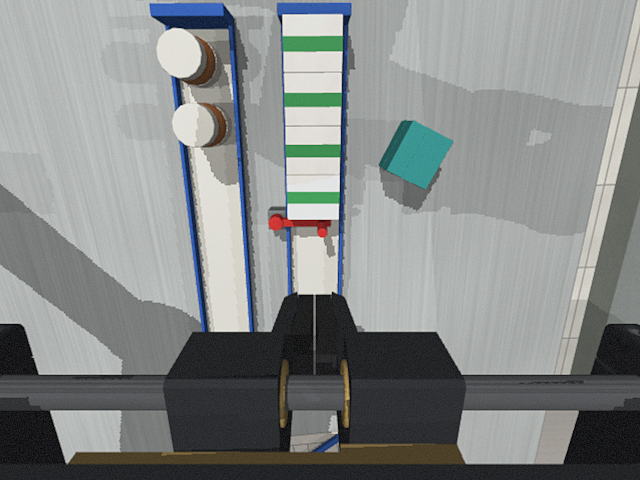

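Wrist view: the row is closed up against the stop (front edge at row 15, rear edge at row 218). The keeper lies square across the lane (hinge (277,222), post (322,231)), with measured bar direction (0.999,-0.036), exactly perpendicular to the lane. The jars and the turquoise box have not moved, and the arm is clear at z ≈ 250.

```bash
python3 -c "
from h import *
print(arm.sign_off())"
```

```text
the job is handed in; nothing more can be done
None
```

The job is done and handed in at about 16 s of robot time, but no verdict was reported.

- **Row of cartons:** I pushed it with the shut fingers on the last carton's rear face only. It stalled against the end stop at about 12 N. The last wrist picture shows the row closed up and against the stop. Its top runs from y ≈ -50.5 to 126 mm by depth, with the stop's inner face at about 128.5 mm.
- **Keeper arm:** I pushed its post from the spare-lane side to about 46°, then from behind until it met the hard stop at about 11 N. The measured bar direction is (0.999, -0.036), square to the lane's (0.036, 0.999).
- **Everything else:** The jars and the turquoise box look unmoved in the last wrist picture. The bottle is not in that picture, but the arm stayed well away from it. The gripper finished about 250 mm above the counter, touching nothing, with the force reading near zero.

**Disagreements in the checks:**
- The depth readings span about 177 mm for the 180 mm row; I put this down to edge trimming in my measurement.
- In the final top-camera view the arm hid part of the keeper, so that view's bar direction (-0.975, 0.221) was not usable. I relied on the wrist camera and the felt hard stop instead.

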